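Release a latched tray with a pin through the access hole

ROBOT

A 7-joint arm with a two-finger parallel gripper is mounted at the origin on a cart in front of the work surface, level with it; the furniture and walls round the work are solid. World frame = base frame: x ahead of the robot, y to its left, z up, the work surface at z = 0. Lengths are in m, angles in rad, forces in N, time in s.
With the tool pointing down it reaches from about 0.425 to 0.925 m from the base axis. Payload 6.8 kg.
Tool frame: the origin (TCP) lies midway between the tips of the shut fingers; the grasp point (between the pads) lies 19 mm behind it; z points along the fingers, y is the direction in which the jaws open and shut (so a half turn about z gives the same grasp; the last joint's range is limited). The gripper opens to 85 mm and grips with 20 to 120 N. Pads are 22 mm wide; open, the fingers measure 114 mm over their backs; the gripper's body (76 mm by 85 mm) begins 54 mm behind the grasp point. The pads swing forward as they close: fully open they stand 13 mm farther back than shut.
Start: joints at [-1.444, 0.477, 0.022, 1.555, -0.011, 1.109, -0.083], TCP at [0.157, 0.656, 0.231] pointing down, gripper open.
Joint ranges: [-2.96, 2.96], [-0.34, 2.1], [-1.41, 1.46], [0.24, 2.44], [-1.37, 4.51], [0.17, 1.92], [-2.96, 2.96]. Speed limits (rad/s): [2.39, 2.39, 3.14, 3.14, 3.14, 3.14, 3.14].

INTERFACE

Orientations are given as a unit quaternion [w, x, y, z].
In Python, from station import readout, eyes, ticket gives the robot as it stands. The module is installed in compiled form; this text tells all that it offers.
- The arm moves only by the shell command python3 -m crank 'ROWS' [FORCE]. ROWS is JSON, a list of rows, each an object of numbers: "jaw": the opening in per cent of the stroke, from 0 (shut) to 100 (fully open); "x", "y", "z": the shift along the tool's x, y, z in mm; "ax", "ay", "az": the turn, a rotation vector about the tool's x, y, z in degrees. In form: [{"jaw": .., "x": .., "y": .., "z": .., "ax": .., "ay": .., "az": ..}, ...]. A call has 1 to 12 rows; each row shifts and turns the commanded pose from where the row before left it, along the tool's axes as they then stand; what a row does not reach is not made up. A row lasts 1/8 s, in which the tool goes at most 62.5 mm and 10.7 degrees, less where a joint would pass 70% of its speed; a pose out of reach is approached as far as the arm can. A call with a gripper value outside its range is refused whole. The fingers move at their own pace and stop on an object; FORCE is the grip in N (left out, the last holds). Time passes only in rows, so rows that do not move let the fingers close. It gives the time, the measured TCP pose, the force and the opening at its end, in the units of the state.
- readout.get_obs(): the state, without advancing time (a new reading comes with each control period).
- eyes.read_camera(name): name is "scene" or "top" or "wrist"; returns (picture, depth): 400x640x3 uint8, red, green, blue; 400x640 float32, m along the optical axis (not along the pixel's ray), 0 where there is no reading.
- eyes.calibration(name): a dict with "fx", "fy", "cx", "cy" (pixels), "k1" (the pictures are not rectified: a ray, as slopes to the right and down, at radius r is drawn at 1 + k1 r^2 times it, then the intrinsics apply), "R" (3x3) and "t" (3): a world point X has camera coordinates R X + t. Camera axes: x right, y down, z forward; pixel columns grow to the right and rows downward; lengths in m; the calibration is good to about 2 mm. A picture is of the moment at which its call begins: read the wrist's pose just before it. calibration takes no time and is no camera call; for the wrist camera it gives the pose at the moment of the call.
- ticket.hand_in(): hands the job in, once; it reports no verdict.
The state is a dict: "t": time; "q": joint angles; "joint_vel": joint speeds; "joint_torque": joint torques, N m; "eef_pos": TCP position; "tool_rot": TCP orientation; "contact_force": force on the tool from outside, world axes, zero at the start; "torque": the same for the moment, N m; "gripper_width": opening from 0.0 (shut) to 1.0 (fully open).
Only numpy, scipy, OpenCV 4.12 (cv2) and the standard library are available. Lean on these libraries where they do the work, as an engineer would, in place of code of your own. Each camera call takes 0.05 s, during which the arm holds its last target. There are 200 camera calls.

TASK

The tray of the grey storage case is held shut by a spring latch hidden under the brass-ringed hole in the case's top. Take the red-handled release pin from its wooden stand, push it gently down through the hole and keep the latch pressed until the tray has come all the way out by itself, never pressing harder than 18 N; then put the pin back upright in its stand, down to its collar. Leave the two jars and the dropper bottle near the case where they stand.

Things in the scene. Friction and masses are not known exactly. Their poses are not given: they have to be found in the camera images.
- access_hole (a point): Centre of the mouth of the access hole (12 mm across, brass ring, 5 mm plate) in the flat top of the grey case, on the case's centre line, 45 mm behind its centre. z up, -x towards the wooden tray front. Under it, unseen, is the latch's brass pad, 18 mm across, set at a different height in every case: its top lies 24 to 56 mm below the mouth, and nothing is in the rod's way before it.
- tray (a joint): How far the tray is out, in m: 0 latched, 0.060 fully out. Once the latch is tripped, a damped spring pushes the tray out in 1 to 2 s. If the latch is let up too soon, a second catch may stop the tray at about 0.02; pressing the pad again frees it.
- pin_grip (a point): Centre of the red square handle (13 x 13 mm, 52 mm high) of the release pin, which stands upright in the stand at the start; z up along the pin, x and y square to the flat sides. The dark collar (20 mm across, 5 mm thick) is right below the handle, its underside 31 mm below this point; the 6 mm rod with its rounded end reaches 75 mm below that. Weighs about 60 g.
- pin_collar (a point): On the pin's axis at the underside of the collar (31 mm below the handle's centre), where it rests on the stand.
- pin_tip (a point): End of the pin's rod, 75 mm below the underside of the collar.
- stand_hole (a point): Centre of the mouth of the hole (13 mm across, right through) in the top of the pin's wooden stand, a fixed upright block 46 x 46 mm and 88 mm high on a 70 x 70 mm, 10 mm thick foot; z up.
- size_jar_mid (a point): Centre of the larger jar with a white lid, 60 mm across, 75 mm high, half-way up; bystander, loose.
- pigment_jar_mid (a point): Centre of the smaller jar with a black lid, 52 mm across, 62 mm high, half-way up; bystander, loose.
- dropper_bottle_mid (a point): Centre of the amber dropper bottle, 37 mm across, 108 mm high, half-way up; bystander, loose.
- case: The fixed grey case, 170 mm deep (x), 120 wide (y), 90 high; origin: centre of its underside, z up, -x towards the tray front. With the tray out it reaches 146 mm from its centre to -x. Its latch pad resists with a 3 N preload plus 0.5 N per mm; after 6 mm of travel (6 to 8 N with friction) the tray is let go, after 8.5 mm the pad meets a hard stop.
- pin: The release pin; origin at the underside of its collar, z up along the pin.

How it is judged:
On the way, in this order (a step that is already met when the one before it is completed fails the run):
1. the pin's tip is at least 15 mm down the access hole while the tray is still shut (horizontal distance between pin_tip and access_hole below 0.008 m and z of pin_tip in the frame of access_hole below -0.015 m and value of joint tray below 0.005 m), for 0.05 s.
2. the tray comes out past 56 mm while the pin is still at least 25 mm down the access hole (horizontal distance between pin_tip and access_hole below 0.008 m and z of pin_tip in the frame of access_hole below -0.025 m and value of joint tray above 0.056 m), for 0.1 s.
At the end, for the whole second after the job is handed in: The tray is out more than 56 mm; the pin stands at rest and upright (within 0.08 rad) in its stand, the underside of its collar within 3 mm of the stand's top and 6 mm of the hole's centre, released (value of joint tray above 0.056 m and horizontal distance between pin_collar and stand_hole below 0.006 m and z of pin_collar in the frame of stand_hole between -0.003 and 0.003 m and angle between pin_grip's own z axis and vertical below 0.08 rad and linear speed of pin below 0.02 m/s); the robot touches nothing.
It fails at once if the pin presses on the case or its latch with more than 18 N (contact force between pin and case above 18 N).
It fails at once if the size jar is moved more than 20 mm (distance of size_jar_mid from where it was at the start of the episode above 0.02 m).
It fails at once if the pigment jar is moved more than 20 mm (distance of pigment_jar_mid from where it was at the start of the episode above 0.02 m).
It fails at once if the dropper bottle is moved more than 20 mm (distance of dropper_bottle_mid from where it was at the start of the episode above 0.02 m).
It also fails if it takes over 61 s, if anything falls off the work surface, if the arm or the gripper's body presses on something with over 40 N, if the wrist force passes 120 N, or if a joint passes its speed limit or range.

## Working session

There is one attempt and no reset: what is moved stays moved. The work goes in short steps, Python scripts to look and compute and a shell command to move; the robot and the scene stay as the last step left them, time stands still between calls to the robot, and variables do not carry over. Pictures are saved under pics/ and viewed, about 8 in all and at most 12, crops included, and the job is handed in when it is done.

```bash
mkdir -p pics; cat > h.py <<'E'
import numpy as np, cv2
from station import readout, eyes, ticket
from scipy.spatial.transform import Rotation as Ro
def snap(n,f=None):
    c=eyes.calibration(n); im,d=eyes.read_camera(n)
    if f: cv2.imwrite('pics/'+f,im[:,:,::-1])
    np.savez('last_'+n,im=im,d=d,**c)
    return im,d,c
def cloud(d,c):
    v,u=np.mgrid[:d.shape[0],:d.shape[1]]
    K=np.array([[c['fx'],0,c['cx']],[0,c['fy'],c['cy']],[0,0,1.]])
    p=np.stack([u,v],-1).reshape(-1,1,2).astype(float)
    s=cv2.undistortPoints(p,K,np.array([c['k1'],0,0,0.])).reshape(-1,2)
    P=np.c_[s,np.ones(len(s))]*d.reshape(-1,1)
    W=(P-np.array(c['t']))@np.array(c['R'])
    W[d.reshape(-1)==0]=np.nan
    return W.reshape(*d.shape,3)
def st():
    o=readout.get_obs(); print({k:np.round(o[k],4).tolist() for k in('t','eef_pos','tool_rot','contact_force','gripper_width','q')}); 
    print(np.round(Ro.from_quat(np.roll(o['tool_rot'],-1)).as_matrix(),3).tolist()); return o
E
python3 - <<'E'
from h import *
st()
for n in('scene','top'):
    im,d,c=snap(n,n+'1.png'); print(n,c['fx'],c['k1'],np.round(c['R'],2).tolist(),c['t'])
E
```

```text
{'t': 0.0, 'eef_pos': [0.157, 0.6559, 0.2303], 'tool_rot': [-0.0, 0.1171, 0.9931, -0.0009], 'contact_force': [-1.1205, 0.1369, 0.2051], 'gripper_width': 0.998, 'q': [-1.4441, 0.4778, 0.0224, 1.5565, -0.0115, 1.1093, -0.0831]}
[[-0.973, 0.233, -0.0], [0.233, 0.973, -0.002], [-0.0, -0.002, -1.0]]
scene 413.61869213991054 0.0007955405071751045 [[0.77, -0.64, -0.01], [-0.4, -0.47, -0.78], [0.5, 0.61, -0.62]] [-0.47186403  0.31448609  0.71800686]
top 440.3112358168931 0.032312043185744536 [[-0.01, -1.0, -0.0], [-0.99, 0.01, -0.11], [0.11, 0.0, -0.99]] [-0.01112775  0.62413929  1.09123611]
```

View pics/scene1.png

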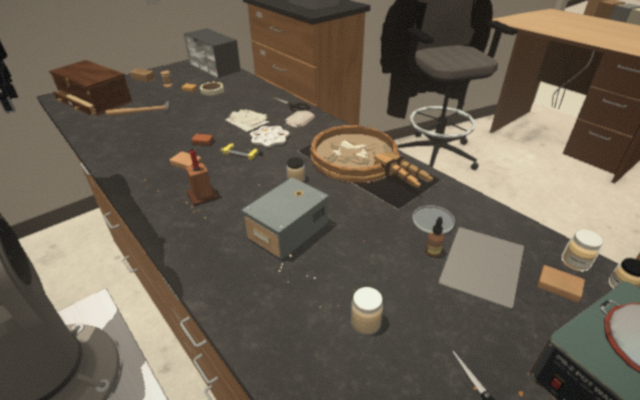

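View pics/top1.png

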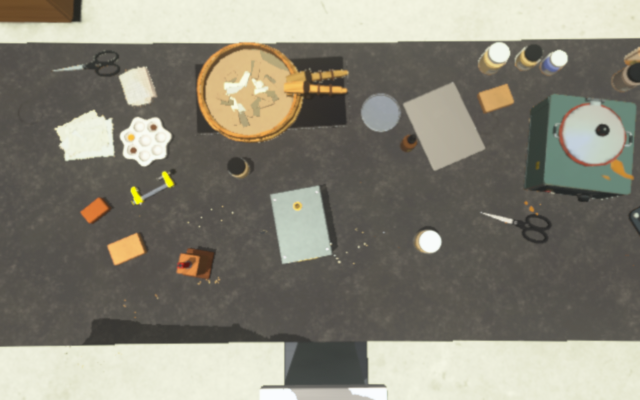

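Scene picture: the pin's stand is at (200,185) and the case at (287,215), with its brass hole at (298,193). Top picture: stand and pin at about (190,264), case top centre at about (301,224), hole at (297,206), white jar (428,240), black jar (237,167), dropper (409,143).

```bash
cat > m.py <<'E'
from h import *
for n in('scene','top'):
    z=np.load(f'last_{n}.npz'); d=z['d']; W=cloud(d,z); im=z['im']
    h=W[...,2]
    roi=np.zeros(d.shape,bool)
    def show(nm,m): 
        P=W[m]; print(n,nm,m.sum(),np.round(np.nanmedian(P,0),4),np.round(np.nanpercentile(P,3,0),3),np.round(np.nanpercentile(P,97,0),3))
    X,Y=W[...,0],W[...,1]
    red=(im[...,0]>90)&(im[...,1]<50)&(im[...,2]<60)
    show('redpin',red&(h>.08)&(h<.17))
    top=(abs(h-.09)<.008)&(abs(Y-.05)<.18)&(X>.4)&(X<.8)
    m=top; show('casetop',m)
    pts=W[m][:,:2].astype(np.float32); r=cv2.minAreaRect(pts); print('rect',r)
    st_=(abs(h-.088)<.008)&(X<.65)&(Y>.2)&(Y<.5); show('standtop',st_)
    if st_.sum()>5: print(cv2.minAreaRect(W[st_][:,:2].astype(np.float32)))
    hsv=cv2.cvtColor(im,cv2.COLOR_RGB2HSV)
    br=top&(hsv[...,1]>110)&(hsv[...,0]<35); show('brass',br)
    for nm,(u,v) in dict(top=dict(wj=(428,240),bj=(237,167),dr=(409,143),pin=(185,265)),scene=dict(wj=(368,297),bj=(295,163),dr=(437,222),pin=(195,155)))[n].items():
        print(nm,np.round(W[v,u],3))
E
python3 m.py; python3 -c "
import cv2,numpy as np
a=cv2.imread('pics/top1.png')[235:295,160:230];b=cv2.imread('pics/scene1.png')[135:215,170:250]
c=cv2.imread('pics/top1.png')[175:275,255:345]
f=lambda x:cv2.resize(x,(390,390),interpolation=cv2.INTER_CUBIC)
cv2.imwrite('pics/crop1.png',np.hstack([f(a),f(b)]))"
```

```text
scene redpin 70 [0.4607 0.3147 0.1247] [ 0.456 -0.612  0.099] [0.709 0.318 0.145]
scene casetop 2558 [0.5476 0.0432 0.091 ] [ 0.473 -0.015  0.085] [0.636 0.109 0.093]
rect ((0.5567374229431152, 0.05042923986911774), (0.17365652322769165, 0.12283900380134583), 9.834158897399902)
scene standtop 217 [0.4581 0.3101 0.0891] [0.438 0.294 0.081] [0.484 0.343 0.095]
((0.4628605842590332, 0.32049253582954407), (0.05322510004043579, 0.04652823507785797), 80.54066467285156)
scene brass 5 [0.5951 0.0583 0.0913] [0.591 0.053 0.088] [0.606 0.064 0.093]
wj [ 0.513 -0.264  0.076]
bj [0.701 0.208 0.062]
dr [ 0.761 -0.226  0.096]
pin [0.465 0.314 0.133]
top redpin 12 [0.4615 0.315  0.1427] [0.458 0.314 0.134] [0.465 0.317 0.147]
top casetop 3449 [0.5519 0.0538 0.0893] [ 0.475 -0.006  0.086] [0.634 0.112 0.093]
rect ((0.5541913509368896, 0.0537860170006752), (0.17002467811107635, 0.1200980618596077), 10.274494171142578)
top standtop 324 [0.4618 0.3158 0.0877] [0.438 0.298 0.083] [0.483 0.342 0.093]
((0.460674524307251, 0.32107847929000854), (0.047178201377391815, 0.04567764326930046), 79.44789123535156)
top brass 33 [0.6    0.0588 0.0896] [0.59  0.051 0.085] [0.607 0.069 0.092]
wj [ 0.513 -0.258  0.073]
bj [0.7   0.214 0.061]
dr [ 0.756 -0.219  0.07 ]
pin [0.46  0.315 0.131]
```

View pics/crop1.png

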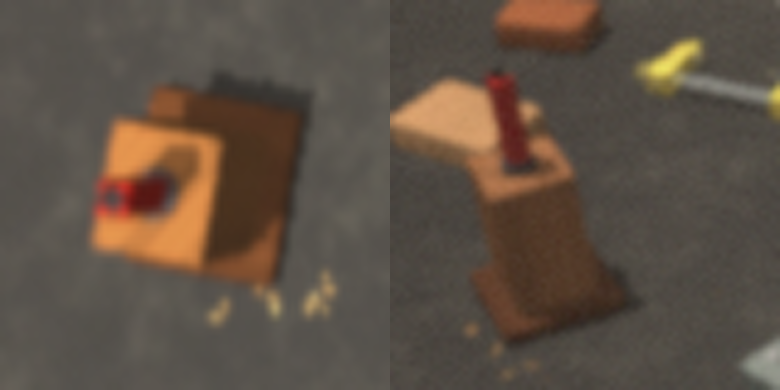

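```bash
python3 -m crank '[{"x":-36,"y":-26,"z":-4},{"x":-36,"y":-26,"z":-4},{"x":-36,"y":-26,"z":-4},{"x":-36,"y":-26,"z":-4},{"x":-36,"y":-26,"z":-4},{"x":-36,"y":-26,"z":-4},{"x":-36,"y":-26,"z":-4},{"x":-36,"y":-26,"z":-4},{"x":-36,"y":-26,"z":-4},{"x":-36,"y":-26,"z":-4},{"jaw":100},{"jaw":100}]' 40
python3 - <<'E'
from h import *
st(); snap('wrist','w1.png')
E
```

```text
{'t': 0.1, 'eef_pos': [0.1569, 0.656, 0.2304], 'tool_rot': [-0.0001, 0.1171, 0.9931, -0.0008], 'contact_force': [0.3143, -0.2456, -0.0875], 'gripper_width': 0.9989, 'q': [-1.444, 0.4777, 0.0223, 1.5563, -0.0115, 1.1093, -0.0831]}
[[-0.973, 0.233, -0.0], [0.233, 0.973, -0.002], [-0.0, -0.002, -1.0]]schema error: expected keys jaw, x, y, z, ax, ay, az
```

View pics/w1.png

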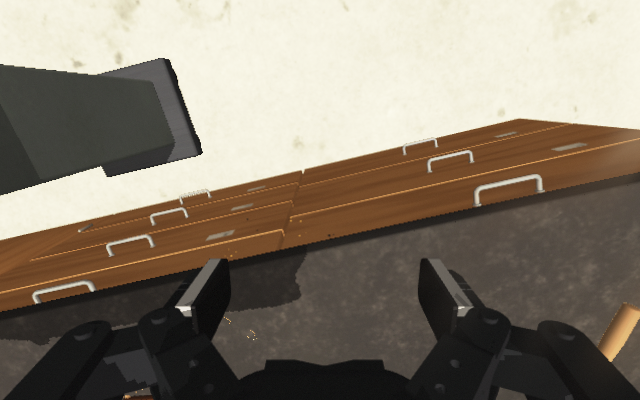

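```bash
python3 -m crank '[{"jaw":100,"x":-36,"y":-26,"z":-4,"ax":0,"ay":0,"az":0},{"jaw":100,"x":-36,"y":-26,"z":-4,"ax":0,"ay":0,"az":0},{"jaw":100,"x":-36,"y":-26,"z":-4,"ax":0,"ay":0,"az":0},{"jaw":100,"x":-36,"y":-26,"z":-4,"ax":0,"ay":0,"az":0},{"jaw":100,"x":-36,"y":-26,"z":-4,"ax":0,"ay":0,"az":0},{"jaw":100,"x":-36,"y":-26,"z":-4,"ax":0,"ay":0,"az":0},{"jaw":100,"x":-36,"y":-26,"z":-4,"ax":0,"ay":0,"az":0},{"jaw":100,"x":-36,"y":-26,"z":-4,"ax":0,"ay":0,"az":0},{"jaw":100,"x":-36,"y":-26,"z":-4,"ax":0,"ay":0,"az":0},{"jaw":100,"x":-36,"y":-26,"z":-4,"ax":0,"ay":0,"az":0},{"jaw":100,"x":0,"y":0,"z":0,"ax":0,"ay":0,"az":0},{"jaw":100,"x":0,"y":0,"z":0,"ax":0,"ay":0,"az":0}]' 40
python3 - <<'E'
from h import *
st(); snap('wrist','w2.png')
E
```

```text
t: 1.65
eef_pos: [0.4461, 0.3203, 0.2711]
tool_rot: [-0.0, 0.117, 0.993, 0.0]
contact_force: [-0.6, -0.0, 0.2]
gripper_width: 0.999
{'t': 1.65, 'eef_pos': [0.4461, 0.3203, 0.2711], 'tool_rot': [-0.0004, 0.117, 0.9931, 0.0], 'contact_force': [-0.5954, -0.0049, 0.1585], 'gripper_width': 0.9993, 'q': [-0.8972, 0.2318, 0.1923, 1.8224, -0.0501, 1.0925, 0.6494]}
[[-0.973, 0.232, -0.001], [0.232, 0.973, 0.0], [0.001, -0.0, -1.0]]
```

View pics/w2.png

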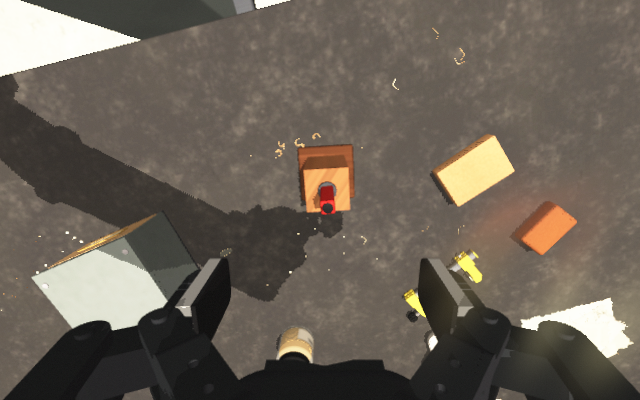

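The pin's red handle top is at (328,208), with the collar near (326,188). The stand top spans about (303–352, 158–213), and the case is on the left.

```bash
cat > m2.py <<'E'
from h import *
z=np.load('last_wrist.npz'); d,im=z['d'],z['im']; W=cloud(d,z); h=W[...,2]
X,Y=W[...,0],W[...,1]; print('cam',-z['R'].T@z['t'])
near=(abs(X-.46)<.06)&(abs(Y-.32)<.06)
def rect(nm,m):
    P=W[m]; print(nm,m.sum(),np.round(np.median(P,0),4),[np.round(v,4) for v in cv2.minAreaRect(P[:,:2].astype(np.float32))])
rect('stand',near&(abs(h-.088)<.004))
rect('foot',near&(abs(h-.010)<.004))
red=(im[...,0]>100)&(im[...,1]<60)
rect('top',near&red&(h>.139)&(h<.152)); rect('side',near&red&(h>.095)&(h<.138))
for a in(.10,.11,.12,.13): rect(a,near&red&(abs(h-a)<.005))
c=cv2.resize(im[150:225,290:365],(600,600),interpolation=cv2.INTER_CUBIC); cv2.imwrite('pics/crop2.png',c[:,:,::-1])
E
python3 m2.py
```

```text
cam [0.37065726 0.33795854 0.41470708]
stand 1460 [0.4535 0.3226 0.0889] [array([0.4594, 0.3192]), array([0.0461, 0.0466]), np.float64(80.0057)]
foot 1061 [0.4362 0.3259 0.0106] [array([0.449 , 0.3069]), array([0.0978, 0.083 ]), np.float64(79.1492)]
top 96 [0.4549 0.3185 0.145 ] [array([0.4592, 0.3194]), array([0.012 , 0.0133]), np.float64(83.0016)]
side 141 [0.4531 0.321  0.1212] [array([0.4533, 0.3205]), array([0.0121, 0.002 ]), np.float64(75.9052)]
0.1 20 [0.4531 0.3213 0.1028] [array([0.4531, 0.3209]), array([0.0111, 0.0016]), np.float64(75.0742)]
0.11 29 [0.4532 0.3212 0.1102] [array([0.4533, 0.3208]), array([0.0109, 0.001 ]), np.float64(77.5343)]
0.12 39 [0.453  0.3203 0.1212] [array([0.4531, 0.3202]), array([0.0115, 0.001 ]), np.float64(81.9124)]
0.13 40 [0.4531 0.3206 0.1305] [array([0.4534, 0.3206]), array([0.012 , 0.0019]), np.float64(75.8287)]
```

View pics/crop2.png

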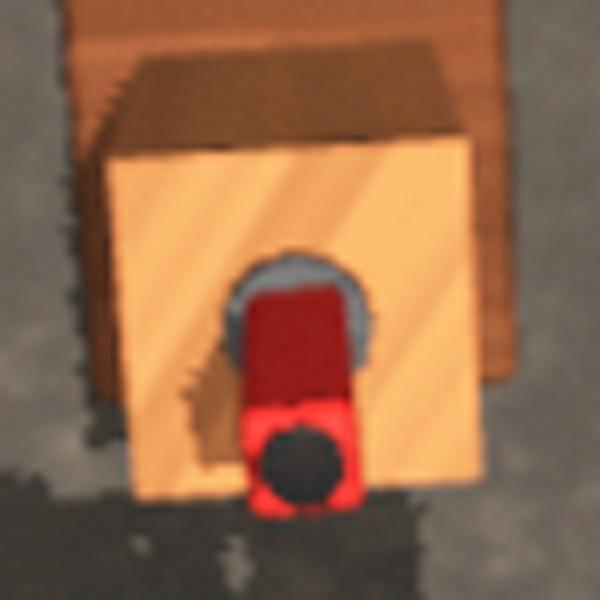

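Handle centre is about (0.4595, 0.3195) with yaw about −12°. The stand gives its true 46 mm size, with its top at 0.089. The tool yaw already matches, so I'm going down.

```bash
python3 -m crank '[{"jaw":100,"x":-13,"y":2,"z":0,"ax":0,"ay":0,"az":0},{"jaw":100,"x":0,"y":0,"z":30,"ax":0,"ay":0,"az":0},{"jaw":100,"x":0,"y":0,"z":35,"ax":0,"ay":0,"az":0},{"jaw":100,"x":0,"y":0,"z":35,"ax":0,"ay":0,"az":0},{"jaw":100,"x":0,"y":0,"z":30,"ax":0,"ay":0,"az":0},{"jaw":100,"x":0,"y":0,"z":25,"ax":0,"ay":0,"az":0},{"jaw":100,"x":0,"y":0,"z":14,"ax":0,"ay":0,"az":0},{"jaw":100,"x":0,"y":0,"z":0,"ax":0,"ay":0,"az":0},{"jaw":60,"x":0,"y":0,"z":0,"ax":0,"ay":0,"az":0},{"jaw":30,"x":0,"y":0,"z":0,"ax":0,"ay":0,"az":0},{"jaw":0,"x":0,"y":0,"z":0,"ax":0,"ay":0,"az":0},{"jaw":0,"x":0,"y":0,"z":0,"ax":0,"ay":0,"az":0}]' 40
python3 -m crank '[{"jaw":0,"x":0,"y":0,"z":0,"ax":0,"ay":0,"az":0},{"jaw":0,"x":0,"y":0,"z":0,"ax":0,"ay":0,"az":0},{"jaw":0,"x":0,"y":0,"z":0,"ax":0,"ay":0,"az":0}]'
```

```text
t: 3.2
eef_pos: [0.4599, 0.319, 0.1027]
tool_rot: [0.0, 0.117, 0.993, 0.0]
contact_force: [-1.1, -1.3, 7.7]
gripper_width: 0.143
t: 3.58
eef_pos: [0.4599, 0.3189, 0.1027]
tool_rot: [0.0, 0.117, 0.993, 0.0]
contact_force: [-1.7, -0.9, 5.2]
gripper_width: 0.143
```

```bash
python3 -m crank '[{"jaw":0,"x":0,"y":0,"z":-8,"ax":0,"ay":0,"az":0},{"jaw":0,"x":0,"y":0,"z":-16,"ax":0,"ay":0,"az":0},{"jaw":0,"x":0,"y":0,"z":-22,"ax":0,"ay":0,"az":0},{"jaw":0,"x":0,"y":0,"z":-22,"ax":0,"ay":0,"az":0},{"jaw":0,"x":0,"y":0,"z":-22,"ax":0,"ay":0,"az":0},{"jaw":0,"x":0,"y":0,"z":-20,"ax":0,"ay":0,"az":0},{"jaw":0,"x":0,"y":0,"z":0,"ax":0,"ay":0,"az":0},{"jaw":0,"x":0,"y":0,"z":0,"ax":0,"ay":0,"az":0}]'
python3 -m crank '[{"jaw":0,"x":-15,"y":-15,"z":0,"ax":0,"ay":0,"az":0},{"jaw":0,"x":-24,"y":-28,"z":0,"ax":0,"ay":0,"az":0},{"jaw":0,"x":-24,"y":-28,"z":0,"ax":0,"ay":0,"az":0},{"jaw":0,"x":-24,"y":-28,"z":0,"ax":0,"ay":0,"az":0},{"jaw":0,"x":-24,"y":-28,"z":0,"ax":0,"ay":0,"az":0},{"jaw":0,"x":-24,"y":-28,"z":0,"ax":0,"ay":0,"az":0},{"jaw":0,"x":-24,"y":-28,"z":0,"ax":0,"ay":0,"az":0},{"jaw":0,"x":-21,"y":-23,"z":0,"ax":0,"ay":0,"az":0},{"jaw":0,"x":-15,"y":-14,"z":0,"ax":0,"ay":0,"az":0},{"jaw":0,"x":0,"y":0,"z":0,"ax":0,"ay":0,"az":0},{"jaw":0,"x":0,"y":0,"z":0,"ax":0,"ay":0,"az":0},{"jaw":0,"x":0,"y":0,"z":0,"ax":0,"ay":0,"az":0}]'
python3 - <<'E'
from h import *
st(); im,_,_=snap('wrist','w3.png')
im2,_,_=snap('scene','s3.png')
c=im[130:330,220:430]; c=cv2.resize(c,(400,400),interpolation=cv2.INTER_CUBIC)
e=cv2.resize(im2[120:260,240:380],(400,400),interpolation=cv2.INTER_CUBIC)
cv2.imwrite('pics/c3.png',np.hstack([c,e])[:,:,::-1])
E
```

```text
t: 4.58
eef_pos: [0.4594, 0.3186, 0.212]
tool_rot: [-0.0, 0.117, 0.993, -0.0]
contact_force: [0.5, -0.7, -1.1]
gripper_width: 0.148
t: 6.08
eef_pos: [0.5977, 0.0611, 0.2122]
tool_rot: [-0.0, 0.116, 0.993, 0.0]
contact_force: [0.4, 0.7, -1.2]
gripper_width: 0.147
{'t': 6.075, 'eef_pos': [0.5977, 0.0611, 0.2122], 'tool_rot': [-0.0003, 0.116, 0.9932, 0.0003], 'contact_force': [0.3745, 0.7373, -1.1784], 'gripper_width': 0.1468, 'q': [-0.4412, 0.3827, 0.3063, 1.776, -0.1348, 1.0037, 1.2551]}
[[-0.973, 0.23, -0.001], [0.23, 0.973, 0.001], [0.001, 0.001, -1.0]]
```

View pics/c3.png

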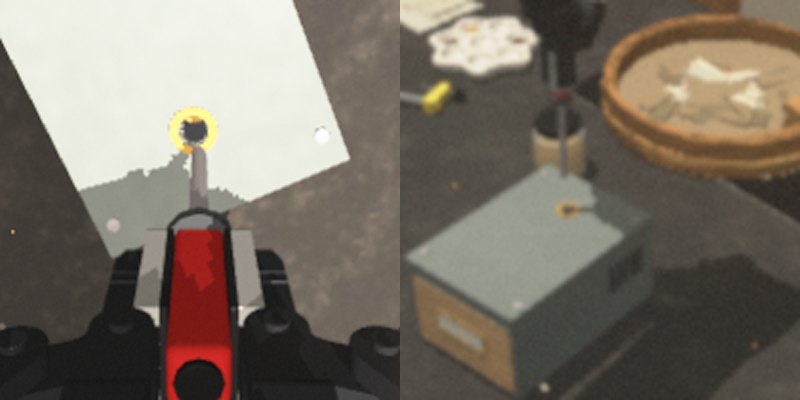

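Left (wrist): the ring centre is at about (321,195) in the full image, with the rod tip just below it at about (324,204). Right (scene): the rod hangs vertically, a little above and behind the ring.

```bash
cat > m3.py <<'E'
from h import *
z=np.load('last_wrist.npz'); d,im=z['d'],z['im']; W=cloud(d,z); h=W[...,2]
K=np.array([[z['fx'],0,z['cx']],[0,z['fy'],z['cy']],[0,0,1.]])
def bp(u,v,zz):
    s=cv2.undistortPoints(np.array([[[u,v]]],float),K,np.array([z['k1'],0,0,0.])).ravel()
    r=z['R'].T@np.r_[s,1]; C=-z['R'].T@z['t']; return C+r*(zz-C[2])/r[2]
hsv=cv2.cvtColor(im,cv2.COLOR_RGB2HSV)
br=(hsv[...,1]>100)&(hsv[...,0]>12)&(hsv[...,0]<35)&(hsv[...,2]>120)
br[:170]=0;br[225:]=0;br[:,:295]=0;br[:,350:]=0
v,u=np.nonzero(br); e=cv2.minAreaRect(np.c_[u,v].astype(np.float32)); print('ring',e, np.nanmedian(h[br]))
print('hole',bp(*e[0],.09), 'depthmean',np.nanmean(W[br],0))
rod=(abs(h-.145)<.06)&(h>.1); rod[:,:300]=0; rod[:,345:]=0; rod[240:]=0
for r in range(196,238,3):
    q=np.nonzero(rod[r])[0]
    if len(q): P=W[r,q]; print(r,q.min(),q.max(),np.round(np.median(P,0),4))
E
python3 m3.py; python3 - <<'E'
from h import *
z=np.load('last_scene.npz') ; W=cloud(z['d'],z); h=W[...,2]
m=(abs(W[...,0]-.6)<.03)&(abs(W[...,1]-.06)<.03)&(h>.1)&(h<.19)
P=W[m]; print(len(P))
for a in np.arange(.105,.19,.01):
    q=P[abs(P[:,2]-a)<.005]; print(round(a,3),len(q),np.round(np.median(q,0),4) if len(q) else '')
print('lowest',np.sort(P[:,2])[:4])
im=z['im'];hs=cv2.cvtColor(im,cv2.COLOR_RGB2HSV); b=(abs(W[...,0]-.6)<.025)&(abs(W[...,1]-.06)<.025)&(abs(h-.09)<.006)&(hs[...,1]>90); print(b.sum(),W[b].mean(0))
E
```

```text
ring ((321.29412841796875, 194.67648315429688), (21.3431339263916, 23.525955200195312), 75.96376037597656) 0.09154241296894203
hole [0.59810021 0.05837764 0.09      ] depthmean [0.5992218  0.05785544 0.08464689]
205 320 327 [0.5943 0.0613 0.1307]
208 320 327 [0.5945 0.0613 0.138 ]
211 320 327 [0.5944 0.0613 0.144 ]
214 320 327 [0.5943 0.0613 0.1507]
217 320 327 [0.5946 0.0613 0.1558]
220 320 328 [0.5945 0.0617 0.1612]
223 319 328 [0.5948 0.0613 0.1663]
226 319 328 [0.5945 0.0613 0.1715]
229 319 328 [0.5948 0.0613 0.1761]
232 319 328 [0.5944 0.0614 0.1812]
235 315 332 [0.5879 0.0629 0.2004]
62
0.105 0 
0.115 0 
0.125 5 [0.599  0.0593 0.1272]
0.135 9 [0.5984 0.0595 0.1339]
0.145 11 [0.5988 0.06   0.1437]
0.155 11 [0.5989 0.0586 0.1548]
0.165 7 [0.5993 0.0593 0.1629]
0.175 9 [0.5995 0.0599 0.1755]
0.185 10 [0.5984 0.0592 0.1865]
lowest [0.12582653 0.12636159 0.12722226 0.12846669]
22 [0.59854786 0.05837753 0.09138103]
```

```bash
python3 -m crank '[{"jaw":0,"x":-0.5,"y":-2.5,"z":8,"ax":0,"ay":0,"az":0},{"jaw":0,"x":0,"y":0,"z":10,"ax":0,"ay":0,"az":0},{"jaw":0,"x":0,"y":0,"z":7,"ax":0,"ay":0,"az":0},{"jaw":0,"x":0,"y":0,"z":0,"ax":0,"ay":0,"az":0},{"jaw":0,"x":0,"y":0,"z":0,"ax":0,"ay":0,"az":0},{"jaw":0,"x":0,"y":0,"z":0,"ax":0,"ay":0,"az":0}]'
python3 - <<'E'
from h import *
im,_,_=snap('wrist'); im2,_,_=snap('scene')
c=cv2.resize(im[160:260,270:370],(400,400),interpolation=cv2.INTER_CUBIC)
e=cv2.resize(im2[165:215,270:320],(400,400),interpolation=cv2.INTER_CUBIC)
cv2.imwrite('pics/c4.png',np.hstack([c,e])[:,:,::-1])
E
python3 m3.py
```

```text
t: 6.92
eef_pos: [0.5984, 0.0569, 0.1876]
tool_rot: [0.0, 0.117, 0.993, 0.0]
contact_force: [0.4, -0.1, 0.2]
gripper_width: 0.146
ring ((326.0, 201.5), (23.0, 26.0), 90.0) 0.09146084899815841
hole [0.59819198 0.05825735 0.09      ] depthmean [0.59784157 0.05802908 0.08755185]
205 320 327 [0.5954 0.0571 0.1062]
208 320 327 [0.5952 0.0571 0.1132]
211 320 327 [0.5952 0.057  0.1196]
214 320 327 [0.5952 0.0571 0.1254]
217 320 327 [0.5952 0.0571 0.1314]
220 320 328 [0.5953 0.0574 0.1367]
223 319 328 [0.5953 0.0571 0.1426]
226 319 328 [0.5953 0.0571 0.147 ]
229 319 328 [0.5953 0.057  0.1513]
232 319 328 [0.5955 0.0571 0.1564]
235 315 332 [0.5885 0.0587 0.1761]
```

View pics/c4.png

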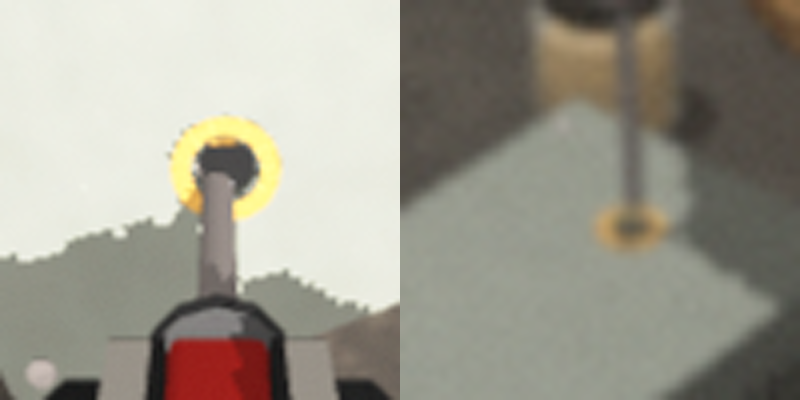

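Left: the rod is about 2 px left of the ring's centre, which agrees with the measured 1.2 mm in y. Right: the rod lines up with the ring. I'm correcting +1.2 mm and entering carefully.

```bash
python3 -m crank '[{"jaw":0,"x":0.3,"y":1.2,"z":0,"ax":0,"ay":0,"az":0},{"jaw":0,"x":0,"y":0,"z":4,"ax":0,"ay":0,"az":0},{"jaw":0,"x":0,"y":0,"z":3,"ax":0,"ay":0,"az":0},{"jaw":0,"x":0,"y":0,"z":2,"ax":0,"ay":0,"az":0},{"jaw":0,"x":0,"y":0,"z":2,"ax":0,"ay":0,"az":0},{"jaw":0,"x":0,"y":0,"z":0,"ax":0,"ay":0,"az":0}]'
```

```text
t: 7.78
eef_pos: [0.598, 0.0581, 0.1761]
tool_rot: [-0.0, 0.117, 0.993, -0.0]
contact_force: [-0.4, -0.1, -1.7]
gripper_width: 0.145
```

```bash
python3 -m crank '[{"jaw":0,"x":0,"y":0,"z":1.5,"ax":0,"ay":0,"az":0},{"jaw":0,"x":0,"y":0,"z":1.5,"ax":0,"ay":0,"az":0},{"jaw":0,"x":0,"y":0,"z":1.5,"ax":0,"ay":0,"az":0},{"jaw":0,"x":0,"y":0,"z":0,"ax":0,"ay":0,"az":0}]'
```

```text
t: 8.28
eef_pos: [0.598, 0.0581, 0.1716]
tool_rot: [-0.0, 0.117, 0.993, -0.0]
contact_force: [0.5, 0.5, -0.7]
gripper_width: 0.144
```

No force with the tip about 8 mm inside, so it is in the hole. I'll go to about 22 mm and then feel for the pad.

```bash
python3 -m crank '[{"jaw":0,"x":0,"y":0,"z":3,"ax":0,"ay":0,"az":0},{"jaw":0,"x":0,"y":0,"z":3,"ax":0,"ay":0,"az":0},{"jaw":0,"x":0,"y":0,"z":3,"ax":0,"ay":0,"az":0},{"jaw":0,"x":0,"y":0,"z":3,"ax":0,"ay":0,"az":0},{"jaw":0,"x":0,"y":0,"z":2,"ax":0,"ay":0,"az":0},{"jaw":0,"x":0,"y":0,"z":0,"ax":0,"ay":0,"az":0}]'
```

```text
t: 9.02
eef_pos: [0.598, 0.0581, 0.1576]
tool_rot: [-0.0, 0.117, 0.993, -0.0]
contact_force: [-0.1, 0.3, -1.1]
gripper_width: 0.143
```

```bash
python3 -m crank '[{"jaw":0,"x":0,"y":0,"z":1.5,"ax":0,"ay":0,"az":0},{"jaw":0,"x":0,"y":0,"z":1.5,"ax":0,"ay":0,"az":0},{"jaw":0,"x":0,"y":0,"z":1.5,"ax":0,"ay":0,"az":0},{"jaw":0,"x":0,"y":0,"z":0,"ax":0,"ay":0,"az":0}]'
```

```text
t: 9.52
eef_pos: [0.598, 0.0581, 0.1531]
tool_rot: [-0.0, 0.117, 0.993, -0.0]
contact_force: [-0.6, 0.5, 0.3]
gripper_width: 0.143
```

```bash
python3 -m crank '[{"jaw":0,"x":0,"y":0,"z":1.5,"ax":0,"ay":0,"az":0},{"jaw":0,"x":0,"y":0,"z":1.5,"ax":0,"ay":0,"az":0},{"jaw":0,"x":0,"y":0,"z":0,"ax":0,"ay":0,"az":0}]'
```

```text
t: 9.9
eef_pos: [0.598, 0.0581, 0.1501]
tool_rot: [-0.0, 0.117, 0.993, -0.0]
contact_force: [0.1, -0.2, -0.5]
gripper_width: 0.145
```

```bash
python3 -m crank '[{"jaw":0,"x":0,"y":0,"z":1.5,"ax":0,"ay":0,"az":0},{"jaw":0,"x":0,"y":0,"z":1.5,"ax":0,"ay":0,"az":0},{"jaw":0,"x":0,"y":0,"z":0,"ax":0,"ay":0,"az":0}]'
```

```text
t: 10.28
eef_pos: [0.598, 0.0582, 0.1471]
tool_rot: [-0.0, 0.117, 0.993, -0.0]
contact_force: [0.4, 0.1, -0.5]
gripper_width: 0.145
```

```bash
python3 -m crank '[{"jaw":0,"x":0,"y":0,"z":1.5,"ax":0,"ay":0,"az":0},{"jaw":0,"x":0,"y":0,"z":1.5,"ax":0,"ay":0,"az":0},{"jaw":0,"x":0,"y":0,"z":0,"ax":0,"ay":0,"az":0}]'
```

```text
t: 10.65
eef_pos: [0.598, 0.0581, 0.1441]
tool_rot: [-0.0, 0.117, 0.993, -0.0]
contact_force: [0.5, -0.9, -0.8]
gripper_width: 0.146
```

```bash
python3 -m crank '[{"jaw":0,"x":0,"y":0,"z":1.5,"ax":0,"ay":0,"az":0},{"jaw":0,"x":0,"y":0,"z":1.5,"ax":0,"ay":0,"az":0},{"jaw":0,"x":0,"y":0,"z":0,"ax":0,"ay":0,"az":0}]'
```

```text
t: 11.02
eef_pos: [0.598, 0.0582, 0.1411]
tool_rot: [-0.0, 0.117, 0.993, -0.0]
contact_force: [-1.3, 0.7, -1.2]
gripper_width: 0.148
```

```bash
python3 -m crank '[{"jaw":0,"x":0,"y":0,"z":1.5,"ax":0,"ay":0,"az":0},{"jaw":0,"x":0,"y":0,"z":1.5,"ax":0,"ay":0,"az":0},{"jaw":0,"x":0,"y":0,"z":0,"ax":0,"ay":0,"az":0}]'
```

```text
t: 11.4
eef_pos: [0.598, 0.0581, 0.1381]
tool_rot: [-0.0, 0.117, 0.993, -0.0]
contact_force: [0.1, 0.1, -1.0]
gripper_width: 0.149
```

```bash
python3 -m crank '[{"jaw":0,"x":0,"y":0,"z":1.5,"ax":0,"ay":0,"az":0},{"jaw":0,"x":0,"y":0,"z":1.5,"ax":0,"ay":0,"az":0},{"jaw":0,"x":0,"y":0,"z":0,"ax":0,"ay":0,"az":0}]'
```

```text
t: 11.78
eef_pos: [0.598, 0.0581, 0.1351]
tool_rot: [-0.0, 0.117, 0.993, -0.0]
contact_force: [-0.3, -0.1, -1.2]
gripper_width: 0.146
```

```bash
python3 -m crank '[{"jaw":0,"x":0,"y":0,"z":1.5,"ax":0,"ay":0,"az":0},{"jaw":0,"x":0,"y":0,"z":1.5,"ax":0,"ay":0,"az":0},{"jaw":0,"x":0,"y":0,"z":0,"ax":0,"ay":0,"az":0}]'
```

```text
t: 12.15
eef_pos: [0.5984, 0.0582, 0.1327]
tool_rot: [0.0, 0.117, 0.993, 0.0]
contact_force: [0.3, 0.5, 2.8]
gripper_width: 0.146
```

Pad met at TCP z of about 0.133, with about 3.5 N net. Now in smaller steps.

```bash
python3 -m crank '[{"jaw":0,"x":0,"y":0,"z":1,"ax":0,"ay":0,"az":0},{"jaw":0,"x":0,"y":0,"z":1,"ax":0,"ay":0,"az":0},{"jaw":0,"x":0,"y":0,"z":1,"ax":0,"ay":0,"az":0},{"jaw":0,"x":0,"y":0,"z":0,"ax":0,"ay":0,"az":0}]'
```

```text
t: 12.65
eef_pos: [0.5984, 0.0582, 0.1294]
tool_rot: [0.0, 0.117, 0.993, 0.0]
contact_force: [0.0, 0.4, 4.5]
gripper_width: 0.145
```

```bash
python3 -m crank '[{"jaw":0,"x":0,"y":0,"z":1,"ax":0,"ay":0,"az":0},{"jaw":0,"x":0,"y":0,"z":1,"ax":0,"ay":0,"az":0},{"jaw":0,"x":0,"y":0,"z":0,"ax":0,"ay":0,"az":0},{"jaw":0,"x":0,"y":0,"z":0,"ax":0,"ay":0,"az":0}]'
cat > tr.py <<'E'
from h import *
im,d,z=snap('scene'); W=cloud(d,z); 
c,s=np.cos(.178),np.sin(.178); L=(W[...,:2]-[.555,.0525])@np.array([[c,-s],[s,c]])
m=(abs(L[...,1])<.04)&(W[...,2]>.02)&(W[...,2]<.075)&(L[...,0]>-.2)&(L[...,0]<-.03)
print('front at',np.percentile(L[m][:,0],[10,50,90]),m.sum()); print(readout.get_obs()['contact_force'],readout.get_obs()['eef_pos'])
E
python3 tr.py
```

```text
t: 13.15
eef_pos: [0.5984, 0.0582, 0.1274]
tool_rot: [0.0, 0.117, 0.993, 0.0]
contact_force: [0.9, 0.5, 3.5]
gripper_width: 0.148
front at [-0.10993201 -0.10849375 -0.06986606] 513
[ 1.20855581 -0.58446495  4.66382624] [0.59834779 0.05817466 0.12734648]
```

```bash
python3 -m crank '[{"jaw":0,"x":0,"y":0,"z":0,"ax":0,"ay":0,"az":0},{"jaw":0,"x":0,"y":0,"z":0,"ax":0,"ay":0,"az":0},{"jaw":0,"x":0,"y":0,"z":0,"ax":0,"ay":0,"az":0},{"jaw":0,"x":0,"y":0,"z":0,"ax":0,"ay":0,"az":0},{"jaw":0,"x":0,"y":0,"z":0,"ax":0,"ay":0,"az":0},{"jaw":0,"x":0,"y":0,"z":0,"ax":0,"ay":0,"az":0},{"jaw":0,"x":0,"y":0,"z":0,"ax":0,"ay":0,"az":0},{"jaw":0,"x":0,"y":0,"z":0,"ax":0,"ay":0,"az":0}]'; python3 tr.py
python3 -m crank '[{"jaw":0,"x":0,"y":0,"z":0,"ax":0,"ay":0,"az":0},{"jaw":0,"x":0,"y":0,"z":0,"ax":0,"ay":0,"az":0},{"jaw":0,"x":0,"y":0,"z":0,"ax":0,"ay":0,"az":0},{"jaw":0,"x":0,"y":0,"z":0,"ax":0,"ay":0,"az":0},{"jaw":0,"x":0,"y":0,"z":0,"ax":0,"ay":0,"az":0},{"jaw":0,"x":0,"y":0,"z":0,"ax":0,"ay":0,"az":0},{"jaw":0,"x":0,"y":0,"z":0,"ax":0,"ay":0,"az":0},{"jaw":0,"x":0,"y":0,"z":0,"ax":0,"ay":0,"az":0}]'; python3 tr.py
```

```text
t: 14.2
eef_pos: [0.5982, 0.0582, 0.1273]
tool_rot: [0.0, 0.117, 0.993, 0.0]
contact_force: [0.9, 0.0, 4.7]
gripper_width: 0.146
front at [-0.14475374 -0.14338052 -0.10067828] 555
[0.17366765 1.28791555 4.5546839 ] [0.59820203 0.05814849 0.12729787]
t: 15.25
eef_pos: [0.5981, 0.0581, 0.1273]
tool_rot: [0.0, 0.117, 0.993, 0.0]
contact_force: [1.9, 0.2, 5.1]
gripper_width: 0.145
front at [-0.14481194 -0.14336935 -0.09953176] 556
[1.1923155  0.46815459 4.77399458] [0.59814108 0.05814725 0.12728974]
```

The tray ran from −0.110 to −0.145 and stayed there for 1 s. Fully out is expected at −0.146, so it is out. Lifting straight up, then back over the stand.

```bash
python3 -m crank '[{"jaw":0,"x":0,"y":0,"z":-4,"ax":0,"ay":0,"az":0},{"jaw":0,"x":0,"y":0,"z":-10,"ax":0,"ay":0,"az":0},{"jaw":0,"x":0,"y":0,"z":-16,"ax":0,"ay":0,"az":0},{"jaw":0,"x":0,"y":0,"z":-18,"ax":0,"ay":0,"az":0},{"jaw":0,"x":0,"y":0,"z":-18,"ax":0,"ay":0,"az":0},{"jaw":0,"x":0,"y":0,"z":-18,"ax":0,"ay":0,"az":0},{"jaw":0,"x":0,"y":0,"z":0,"ax":0,"ay":0,"az":0},{"jaw":0,"x":0,"y":0,"z":0,"ax":0,"ay":0,"az":0}]'
python3 -m crank '[{"jaw":0,"x":15,"y":15,"z":0,"ax":0,"ay":0,"az":0},{"jaw":0,"x":24,"y":28,"z":0,"ax":0,"ay":0,"az":0},{"jaw":0,"x":24,"y":28,"z":0,"ax":0,"ay":0,"az":0},{"jaw":0,"x":24,"y":28,"z":0,"ax":0,"ay":0,"az":0},{"jaw":0,"x":24,"y":28,"z":0,"ax":0,"ay":0,"az":0},{"jaw":0,"x":24,"y":28,"z":0,"ax":0,"ay":0,"az":0},{"jaw":0,"x":24,"y":28,"z":0,"ax":0,"ay":0,"az":0},{"jaw":0,"x":21,"y":24,"z":0,"ax":0,"ay":0,"az":0},{"jaw":0,"x":15,"y":15,"z":0,"ax":0,"ay":0,"az":0},{"jaw":0,"x":0,"y":0,"z":0,"ax":0,"ay":0,"az":0},{"jaw":0,"x":0,"y":0,"z":0,"ax":0,"ay":0,"az":0},{"jaw":0,"x":0,"y":0,"z":0,"ax":0,"ay":0,"az":0}]'
cat > m4.py <<'E'
from h import *
im,d,z=snap('wrist','w5.png'); W=cloud(d,z); h=W[...,2]
near=(abs(W[...,0]-.46)<.06)&(abs(W[...,1]-.32)<.06)
m=near&(abs(h-.088)<.005); print('stand',m.sum(),cv2.minAreaRect(W[m][:,:2].astype(np.float32)))
rod=near&(h>.1); rod[:,:300]=0; rod[:,345:]=0; rod[240:]=0
for r in range(190,240,4):
    q=np.nonzero(rod[r])[0]
    if len(q): print(r,q.min(),q.max(),np.round(np.median(W[r,q],0),4))
cv2.imwrite('pics/c5.png',cv2.resize(im[140:260,260:380],(500,500),interpolation=cv2.INTER_CUBIC)[:,:,::-1])
E
python3 m4.py; python3 tr.py
```

```text
t: 16.3
eef_pos: [0.5977, 0.0582, 0.2109]
tool_rot: [-0.0, 0.117, 0.993, -0.0]
contact_force: [-0.4, -0.3, -1.0]
gripper_width: 0.141
t: 17.8
eef_pos: [0.4609, 0.318, 0.2111]
tool_rot: [0.0, 0.118, 0.993, -0.0]
contact_force: [1.4, -0.6, -1.0]
gripper_width: 0.148
stand 2591 ((0.45942240953445435, 0.3192829191684723), (0.04611769691109657, 0.0465184785425663), 80.04956817626953)
206 320 327 [0.4575 0.3181 0.1322]
210 320 327 [0.4578 0.3181 0.1406]
214 320 327 [0.4577 0.3181 0.1494]
218 320 327 [0.4577 0.3181 0.1567]
222 319 328 [0.458  0.3182 0.1636]
226 319 328 [0.4579 0.3181 0.1706]
230 319 328 [0.4576 0.3182 0.1771]
234 319 328 [0.4509 0.3198 0.1989]
238 312 335 [0.4518 0.3198 0.2019]
front at [-0.14465896 -0.14333881 -0.09948435] 564
[ 0.42762247  0.14419349 -0.04163879] [0.46071965 0.31843984 0.21126505]
```

View pics/c5.png

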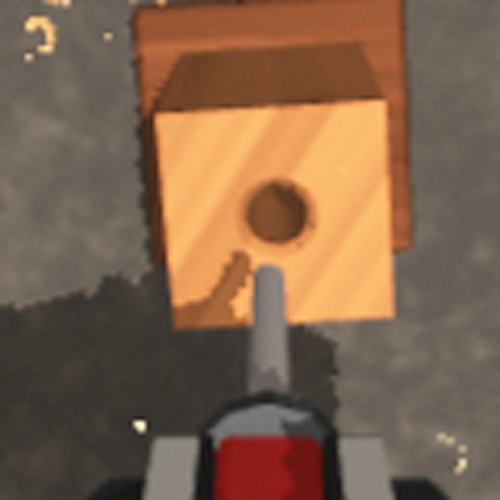

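The stand hole at crop (276,212) is centred on the block, and the rod is vertical. The rod axis reads (0.4607, 0.3178) and the hole (0.4594, 0.3193), so I'm correcting and inserting partway.

```bash
python3 -m crank '[{"jaw":0,"x":1.6,"y":1.2,"z":0,"ax":0,"ay":0,"az":0},{"jaw":0,"x":0,"y":0,"z":10,"ax":0,"ay":0,"az":0},{"jaw":0,"x":0,"y":0,"z":14,"ax":0,"ay":0,"az":0},{"jaw":0,"x":0,"y":0,"z":6,"ax":0,"ay":0,"az":0},{"jaw":0,"x":0,"y":0,"z":4,"ax":0,"ay":0,"az":0},{"jaw":0,"x":0,"y":0,"z":4,"ax":0,"ay":0,"az":0},{"jaw":0,"x":0,"y":0,"z":4,"ax":0,"ay":0,"az":0},{"jaw":0,"x":0,"y":0,"z":3,"ax":0,"ay":0,"az":0},{"jaw":0,"x":0,"y":0,"z":0,"ax":0,"ay":0,"az":0}]'
```

```text
t: 19.02
eef_pos: [0.4588, 0.3209, 0.1661]
tool_rot: [-0.0, 0.117, 0.993, -0.0]
contact_force: [-0.4, -0.6, -0.5]
gripper_width: 0.149
```

```bash
python3 -m crank '[{"jaw":0,"x":0,"y":0,"z":5,"ax":0,"ay":0,"az":0},{"jaw":0,"x":0,"y":0,"z":9,"ax":0,"ay":0,"az":0},{"jaw":0,"x":0,"y":0,"z":10,"ax":0,"ay":0,"az":0},{"jaw":0,"x":0,"y":0,"z":10,"ax":0,"ay":0,"az":0},{"jaw":0,"x":0,"y":0,"z":10,"ax":0,"ay":0,"az":0},{"jaw":0,"x":0,"y":0,"z":8,"ax":0,"ay":0,"az":0},{"jaw":0,"x":0,"y":0,"z":5,"ax":0,"ay":0,"az":0},{"jaw":0,"x":0,"y":0,"z":2,"ax":0,"ay":0,"az":0},{"jaw":0,"x":0,"y":0,"z":0,"ax":0,"ay":0,"az":0},{"jaw":0,"x":0,"y":0,"z":0,"ax":0,"ay":0,"az":0}]'
```

```text
t: 20.27
eef_pos: [0.459, 0.3211, 0.1076]
tool_rot: [0.0, 0.117, 0.993, 0.0]
contact_force: [-0.3, -0.2, -1.5]
gripper_width: 0.147
```

```bash
python3 -m crank '[{"jaw":0,"x":0,"y":0,"z":1,"ax":0,"ay":0,"az":0},{"jaw":0,"x":0,"y":0,"z":1,"ax":0,"ay":0,"az":0},{"jaw":0,"x":0,"y":0,"z":0,"ax":0,"ay":0,"az":0},{"jaw":0,"x":0,"y":0,"z":0,"ax":0,"ay":0,"az":0}]'
```

```text
t: 20.78
eef_pos: [0.4588, 0.321, 0.1053]
tool_rot: [-0.0, 0.117, 0.993, 0.0]
contact_force: [-0.3, -0.0, -0.3]
gripper_width: 0.14
```

```bash
python3 -m crank '[{"jaw":0,"x":0,"y":0,"z":0.7,"ax":0,"ay":0,"az":0},{"jaw":0,"x":0,"y":0,"z":0.8,"ax":0,"ay":0,"az":0},{"jaw":0,"x":0,"y":0,"z":0,"ax":0,"ay":0,"az":0},{"jaw":0,"x":0,"y":0,"z":0,"ax":0,"ay":0,"az":0}]'; python3 - <<'E'
from h import *
im,d,z=snap('scene'); W=cloud(d,z)
hs=cv2.cvtColor(im,cv2.COLOR_RGB2HSV)
cv2.imwrite('pics/c6.png',cv2.resize(im[130:220,165:255],(450,450),interpolation=cv2.INTER_CUBIC)[:,:,::-1])
E
```

```text
t: 21.28
eef_pos: [0.4589, 0.321, 0.1038]
tool_rot: [-0.0, 0.117, 0.993, 0.0]
contact_force: [-0.7, -0.0, -0.3]
gripper_width: 0.143
```

View pics/c6.png

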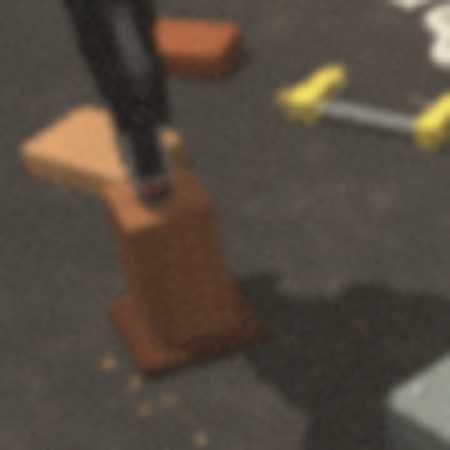

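The pin is in the stand with its collar about at the top. One more mm, then open gently.

```bash
python3 -m crank '[{"jaw":0,"x":0,"y":0,"z":0.8,"ax":0,"ay":0,"az":0},{"jaw":0,"x":0,"y":0,"z":0,"ax":0,"ay":0,"az":0},{"jaw":0,"x":0,"y":0,"z":0,"ax":0,"ay":0,"az":0}]'
```

```text
t: 21.7
eef_pos: [0.4589, 0.321, 0.103]
tool_rot: [0.0, 0.117, 0.993, 0.0]
contact_force: [-0.0, 0.6, -0.8]
gripper_width: 0.147
```

```bash
python3 -m crank '[{"jaw":18,"x":0,"y":0,"z":0,"ax":0,"ay":0,"az":0},{"jaw":22,"x":0,"y":0,"z":0,"ax":0,"ay":0,"az":0},{"jaw":30,"x":0,"y":0,"z":0,"ax":0,"ay":0,"az":0},{"jaw":45,"x":0,"y":0,"z":0,"ax":0,"ay":0,"az":0},{"jaw":60,"x":0,"y":0,"z":0,"ax":0,"ay":0,"az":0},{"jaw":80,"x":0,"y":0,"z":0,"ax":0,"ay":0,"az":0},{"jaw":100,"x":0,"y":0,"z":0,"ax":0,"ay":0,"az":0},{"jaw":100,"x":0,"y":0,"z":0,"ax":0,"ay":0,"az":0},{"jaw":100,"x":0,"y":0,"z":0,"ax":0,"ay":0,"az":0},{"jaw":100,"x":0,"y":0,"z":0,"ax":0,"ay":0,"az":0}]'
python3 -m crank '[{"jaw":100,"x":0,"y":0,"z":-8,"ax":0,"ay":0,"az":0},{"jaw":100,"x":0,"y":0,"z":-20,"ax":0,"ay":0,"az":0},{"jaw":100,"x":0,"y":0,"z":-30,"ax":0,"ay":0,"az":0},{"jaw":100,"x":0,"y":0,"z":-35,"ax":0,"ay":0,"az":0},{"jaw":100,"x":0,"y":0,"z":-35,"ax":0,"ay":0,"az":0},{"jaw":100,"x":0,"y":0,"z":-30,"ax":0,"ay":0,"az":0},{"jaw":100,"x":13,"y":0,"z":-10,"ax":0,"ay":0,"az":0},{"jaw":100,"x":0,"y":0,"z":0,"ax":0,"ay":0,"az":0},{"jaw":100,"x":0,"y":0,"z":0,"ax":0,"ay":0,"az":0}]'
python3 - <<'E'
from h import *
snap('wrist','w7.png'); im,d,z=snap('top'); W=cloud(d,z)
for nm,(u,v) in dict(wj=(428,240),bj=(237,167),dr=(409,143)).items(): print(nm,np.round(W[v,u],3))
E
python3 m2.py; python3 tr.py
```

```text
t: 22.95
eef_pos: [0.4589, 0.3209, 0.103]
tool_rot: [-0.0, 0.117, 0.993, 0.0]
contact_force: [0.6, 0.1, 0.3]
gripper_width: 0.997
t: 24.08
eef_pos: [0.4454, 0.3236, 0.2697]
tool_rot: [-0.001, 0.117, 0.993, -0.001]
contact_force: [0.1, -0.0, 0.3]
gripper_width: 0.999
wj [ 0.513 -0.257  0.073]
bj [0.7   0.214 0.063]
dr [ 0.757 -0.219  0.068]
cam [0.37000723 0.34154065 0.41340849]
stand 1443 [0.4541 0.3219 0.0889] [array([0.4594, 0.3192]), array([0.046 , 0.0465]), np.float64(79.9125)]
foot 1060 [0.4361 0.3287 0.0106] [array([0.4503, 0.3076]), array([0.0955, 0.0816]), np.float64(80.0231)]
top 97 [0.4537 0.3212 0.1453] [array([0.4575, 0.3206]), array([0.0114, 0.0123]), np.float64(76.8546)]
side 142 [0.4519 0.3224 0.1201] [array([0.4535, 0.3231]), array([0.0139, 0.0054]), np.float64(51.0546)]
0.1 23 [0.452  0.3225 0.102 ] [array([0.4536, 0.3233]), array([0.0137, 0.0049]), np.float64(48.9615)]
0.11 27 [0.4518 0.3214 0.1101] [array([0.452 , 0.3219]), array([0.0108, 0.0008]), np.float64(76.1594)]
0.12 38 [0.452  0.3224 0.1197] [array([0.452 , 0.3225]), array([0.0115, 0.0016]), np.float64(69.3777)]
0.13 43 [0.4519 0.3215 0.1297] [array([0.4523, 0.322 ]), array([0.012 , 0.0017]), np.float64(71.7596)]
front at [-0.14478026 -0.14336995 -0.09960209] 558
[ 0.84664729  0.28234054 -0.35013283] [0.44594635 0.32354862 0.2698847 ]
```

View pics/crop2.png

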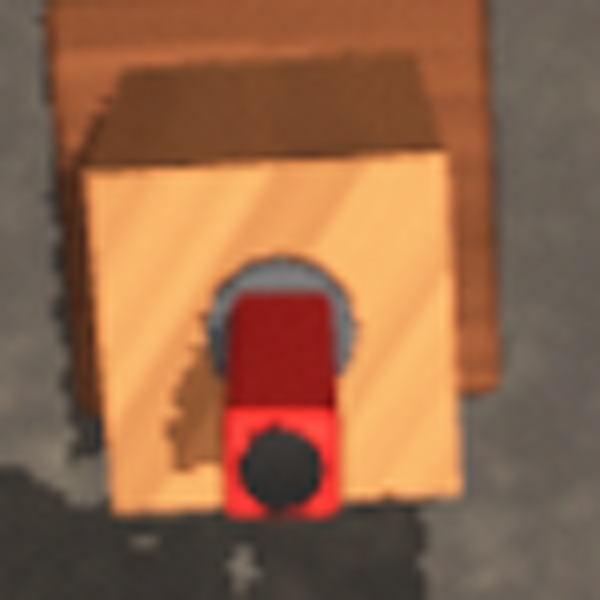

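The pin stands upright with its handle top at 0.145, as at the start. It is about 2 mm from the hole's centre (6 mm allowed). The tray is out, the jars and bottle are unmoved, and the gripper is clear.

```bash
python3 -c "
from station import ticket
print(ticket.hand_in())"
```

```text
the job is handed in; nothing more can be done
None
```

I opened the tray with the release pin, put the pin back in its stand, and handed the job in at about 24 s of the 61 s allowed. `hand_in` gives no verdict, so these are my own checks.

- **Latch:** the rod met the pad about 45 mm down. About 6 N at the wrist tripped the latch, and the highest wrist reading of any step on the pad was 5.1 N, against the 18 N limit. Force was only read between moves, so brief peaks would not show.
- **Tray:** the front measured 145 mm from the case's centre while the latch was held, and the same after I let go. The spec says 146 mm fully out; the 1 mm difference is within the camera's accuracy.
- **Pin:** it stands upright with its handle top at 145 mm, the same height as at the start, so the collar is down on the stand. It sits about 2 mm off the hole's centre (6 mm allowed).
- **Surroundings:** the two jars and the dropper bottle measure within 2 mm of where they stood. The gripper is open, about 17 cm above where it let go of the pin, and touching nothing.

Two things did not go cleanly. One early move was refused because its rows left out some keys; nothing moved, but it cost one picture. The arm's position reading and the wrist camera differed by 1–2 mm in y when I placed the pin, which probably explains its small offset in the hole.

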